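# Flip the kickstand down and hold the bike frame stub upright

## Task

The blue bicycle frame stub leans over on the rubber bumpers of its stand with its kickstand folded up. First flip the kickstand down past its spring's centre so that it snaps fully down; then raise the frame until it stands upright, and finish while still holding it there with the gripper, because it tips back over if let go. Leave the jar, the tape and the glue can where they stand.

Things in the scene. Friction and masses are not known exactly. Their poses are not given: they have to be found in the camera images.
- rig_base: Fixed stand: dark steel plate 200 (x) x 150 (y) x 12 mm, two grey ears carrying the frame's tipping hinge, two rubber-topped bumper posts 110 mm tall at x +-70, y -52 mm. Origin: centre of the plate's underside, on the table; x along the hinge, y towards the kickstand side, z up. The hinge axis is the line y = 0, z = 45 mm.
- frame_stub: Blue tube frame 165 mm wide (x), 255 mm tall, 0.7 to 1.1 kg; turns only about its x, the hinge. Origin on the hinge axis; z up along its two upright tubes (25 mm, x +-70 mm), y to the kickstand side. Starts leaning 0.40 rad to -y on the bumpers; goes to 0.12 rad past upright. A drum (80 mm, z 120, y -20 to -76 mm) always tips it back: 1 to 5 N at the top tube raises and holds it.
- frame_grip (a point): Middle of the black rubber grip on the frame's top tube (frame x 0, y 0, z 200 mm). The grip is a round bar of 30 mm diameter and 84 mm length along the frame's x, free below for 60 mm; it can be pinched from above. Axes as the frame's.
- kick_pivot (a point): Kickstand's pivot on the frame (frame x -45, y +60, z 120 mm). Axes as the frame's; the kickstand turns about y. Its small spring strut lies beside the pivot, between kickstand and frame, within 60 mm above and towards -x.
- kickstand (a joint): Kickstand angle: 0 = folded, leg along the frame's +x; grows as its tip swings towards the frame's -z; 1.7 = fully down, at its stop. A spring holds it at either end: below 0.85 it pushes back to 0 with up to 0.2 N m (2 to 3 N at the pad), beyond it snaps down by itself. Leg: 13 mm round steel bar with a rubber foot, 137 mm from pivot to end, 60 mm out from the frame's middle plane.
- kick_pad (a point): Middle of the upper face of the orange foot pad on the kickstand's leg (34 mm along the leg, 36 mm across, 8 mm thick), 92 mm from the pivot and 20 mm further out (+y) than the leg's middle line. Press here, against its z. x along the leg to the foot, y outwards, z out of the pressed face (turns with the leg).
- jar_orange2: Turquoise jar with orange lid, 54 mm diameter, 70 mm tall, loose; origin at its underside. Leave alone.
- tape_black2: Roll of black tape, 58 mm diameter, 19 mm tall, loose; origin at its underside. Leave alone.
- glue_can2: Cream glue can with red cap, 36 x 62 x 100 mm tall, loose; origin at its underside. Leave alone.

How it is judged:
On the way, in this order (a step that is already met when the one before it is completed fails the run):
1. the kickstand is flipped fully down (value of joint kickstand above 1.5 rad), for 0.2 s.
2. the frame stands upright, held by the gripper (angle between frame_stub's own z axis and vertical below 0.09 rad and contact force between the fingers and frame_stub above 0.5 N), for 0.2 s.
At the end, for the whole second after the job is handed in: The kickstand is down (joint above 1.5 rad), the frame is upright within 0.09 rad (5 degrees) and at rest, and the gripper's fingers still hold it (contact over 0.5 N) (all of step 2 and value of joint kickstand above 1.5 rad and angular speed of frame_stub below 0.15 rad/s); the arm keeps its last pose, push and grip.
It fails at once if the orange-lidded turquoise jar is moved more than 25 mm or tipped (distance of jar_orange2 from where it was at the start of the episode above 0.025 m or angle between jar_orange2's own z axis and vertical above 0.5 rad).
It fails at once if the roll of black tape is moved more than 25 mm or tipped (distance of tape_black2 from where it was at the start of the episode above 0.025 m or angle between tape_black2's own z axis and vertical above 0.5 rad).
It fails at once if the cream glue can is moved more than 25 mm or tipped (distance of glue_can2 from where it was at the start of the episode above 0.025 m or angle between glue_can2's own z axis and vertical above 0.5 rad).
It also fails if it takes over 48 s, if anything falls off the work surface, if the arm or the gripper's body presses on something with over 40 N, if the wrist force passes 120 N, or if a joint passes its speed limit or range.

## Robot

A 7-joint arm with a two-finger parallel gripper is mounted at the origin on a cart in front of the work surface, level with it; the furniture and walls round the work are solid. World frame = base frame: x ahead of the robot, y to its left, z up, the work surface at z = 0. Lengths are in m, angles in rad, forces in N, time in s.
With the tool pointing down it reaches from about 0.425 to 0.95 m from the base axis. Payload 4.7 kg.
Tool frame: the origin (TCP) lies between the finger pads; the fingertips stand 14 mm ahead of it and the grasp point (between the pads) lies 5 mm behind it; z points along the fingers, y is the direction in which the jaws open and shut (so a half turn about z gives the same grasp; the last joint's range is limited). The gripper opens to 87 mm and grips with 3 to 60 N. Pads are 19 mm wide; open, the fingers measure 117 mm over their backs; the gripper's body (75 mm by 190 mm) begins 51 mm behind the grasp point.
Start: joints at [-1.287, 0.469, -0.049, 1.532, 0.024, 1.141, -0.082], TCP at [0.208, 0.642, 0.237] pointing down, gripper open.
Joint ranges: [-2.59, 2.59], [-0.33, 1.99], [-1.39, 1.29], [0.1, 2.45], [-1.04, 4.18], [0.21, 1.99], [-2.66, 2.66]. Speed limits (rad/s): [2.57, 2.57, 3.14, 3.14, 3.14, 3.14, 3.14].

## Interface

Orientations are given as a 3x3 rotation matrix whose columns are the frame's x, y, z axes.
In Python, from workcell import r, cams gives the robot as it stands.
- The arm moves only by the tool move_arm, never from a script. Its argument "targets" is text: rows parted by semicolons, each of 7 numbers parted by spaces: the gripper command: -1 is shut, 1 is fully open, values between are in proportion, then the shift along the world's x, y, z normalised to -1 to 1, where 1 is 75 cm, then the turn, a rotation vector about the world's x, y, z normalised to -1 to 1, where 1 is pi/2 rad. In form: claw dx dy dz ax ay az; .... A call has 1 to 5 rows; each row is the pose to reach, as a shift and turn from the pose commanded when the call began; what a row does not reach only later rows make up. A row lasts 1/12 s, in which the tool goes at most 41.7 mm and 7.16 degrees, less where a joint would pass 70% of its speed; a pose out of reach is approached as far as the arm can. A call with a number of a shift or a turn outside -1 to 1 is refused whole. A call with a gripper value outside its range is refused whole. The fingers move at their own pace and stop on an object; "newtons" is the grip in N (left out, the last holds). Time passes only in rows, so rows that repeat a pose let the fingers close. It gives the time, the measured TCP pose, the force and the opening at its end, in the units of the state.
- r.observe(): the state, without advancing time (a new reading comes with each control period).
- cams.grab_frame(name): name is "side" or "top"; returns the picture (384x512x3 uint8, blue, green, red); there is no depth.
- cams.calibration(name): a dict with "fx", "fy", "cx", "cy" (pixels), "R" (3x3) and "t" (3): a world point X has camera coordinates R X + t. Camera axes: x right, y down, z forward; pixel columns grow to the right and rows downward; lengths in m; the calibration is good to about 2 mm. A picture is of the moment at which its call begins. calibration takes no time and is no camera call.
- r.close_job(): hands the job in, once; it reports no verdict.
The state is a dict: "t": time; "joint_positions": joint angles; "dq": joint speeds; "joint_torque": joint torques, N m; "position": TCP position; "orientation": TCP orientation; "contact_force": force on the tool from outside, world axes, zero at the start; "moment": the same for the moment, N m; "width": opening from 0.0 (shut) to 1.0 (fully open).
Only numpy, scipy, OpenCV 4.12 (cv2) and the standard library are available. Lean on these libraries where they do the work, as an engineer would, in place of code of your own. Each camera call takes 0.05 s, during which the arm holds its last target.

## Working session

There is one attempt and no reset: what is moved stays moved. The work goes in short steps, Python scripts to look and compute and a tool call to move; the robot and the scene stay as the last step left them, time stands still between calls to the robot, and variables do not carry over. Pictures are saved under pics/ and viewed, and the job is handed in when it is done.

Besides the shell and the picture viewer there is one more tool, called after "Call:" by a JSON object that holds its "name" and its "arguments". move_arm: Moves the arm, as the interface text tells. Its arguments: {"type":"object","properties":{"targets":{"type":"string"},"newtons":{"type":"number"}},"required":["targets"]}

```bash
mkdir -p pics; ls; python3 - <<'E'
from workcell import r,cams
import cv2,numpy as np
for n in("side","top"):
    im=cams.grab_frame(n); cv2.imwrite(f"pics/{n}0.png",im)
    c=cams.calibration(n); print(n,c); print("pos",-np.array(c["R"]).T@np.array(c["t"]))
print(r.observe())
E
```

```text
pics
side {'fx': 399.89262738693316, 'fy': 399.89262738693316, 'cx': 256.2646259862771, 'cy': 195.74870921117304, 'R': array([[-0.99632679, -0.08560642, -0.00211462],
       [-0.04865399,  0.58623312, -0.80868011],
       [ 0.07046787, -0.80560677, -0.58824485]]), 't': array([0.58251993, 0.01415064, 1.09839551])}
pos [0.50366711 0.92644674 0.65880065]
top {'fx': 409.5028952907911, 'fy': 409.5028952907911, 'cx': 248.47035871796376, 'cy': 189.7390007653383, 'R': array([[-0.01759052, -0.99919873, -0.03595084],
       [-0.98247419,  0.02394707, -0.184854  ],
       [ 0.1855668 ,  0.0320691 , -0.98210821]]), 't': array([0.28186215, 0.57143448, 0.90615906])}
pos [0.39822469 0.23889242 1.00571138]
{'t': 0.1, 'joint_positions': array([-1.28688229,  0.46936398, -0.04860567,  1.53356867,  0.02408525,
        1.1410365 , -0.0823106 ]), 'dq': array([ 0.00093836, -0.00190094,  0.00094001, -0.00217082, -0.00063512,
       -0.00088572, -0.00050858]), 'joint_torque': array([ 8.94423720e-04, -5.09173894e+01, -8.16593505e-02, -2.36828363e+01,
       -6.15582266e-02,  3.44707584e-02,  7.04521472e-05]), 'position': array([0.20753856, 0.64175131, 0.2356047 ]), 'orientation': array([[-9.51478043e-01,  3.07716227e-01, -5.07604164e-04],
       [ 3.07716642e-01,  9.51476493e-01, -1.71817396e-03],
       [-4.57365779e-05, -1.79100304e-03, -9.99998395e-01]]), 'contact_force': array([-0.0691596 , -0.00285352, -0.05836372]), 'moment': array([ 0.01382332, -0.08228405,  0.03065579]), 'width': 1.0016563436746062}
```

View pics/side0.png

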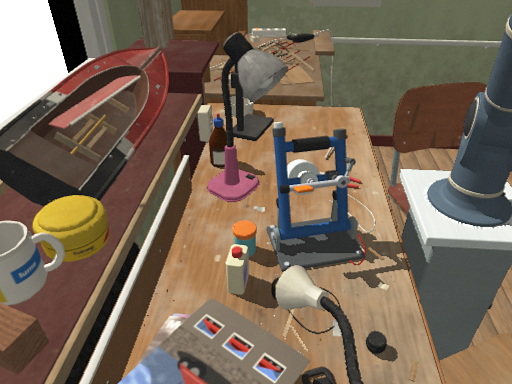

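View pics/top0.png

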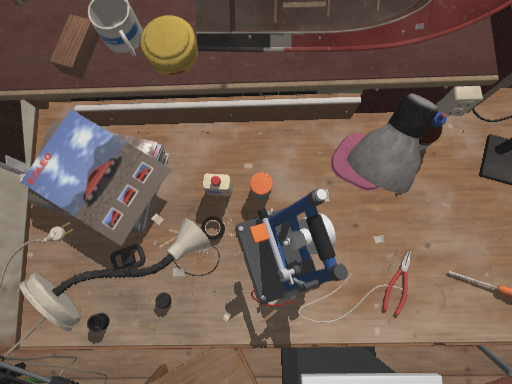

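```bash
python3 - <<'E'
import cv2
a=cv2.imread("pics/side0.png");b=cv2.imread("pics/top0.png")
cv2.imwrite("pics/s0z.png",cv2.resize(a[115:275,215:395],None,fx=4,fy=3.75,interpolation=cv2.INTER_CUBIC))
cv2.imwrite("pics/t0z.png",cv2.resize(b[165:315,190:370],None,fx=4,fy=4,interpolation=cv2.INTER_CUBIC))
E
```

```text
(no output)
```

View pics/s0z.png

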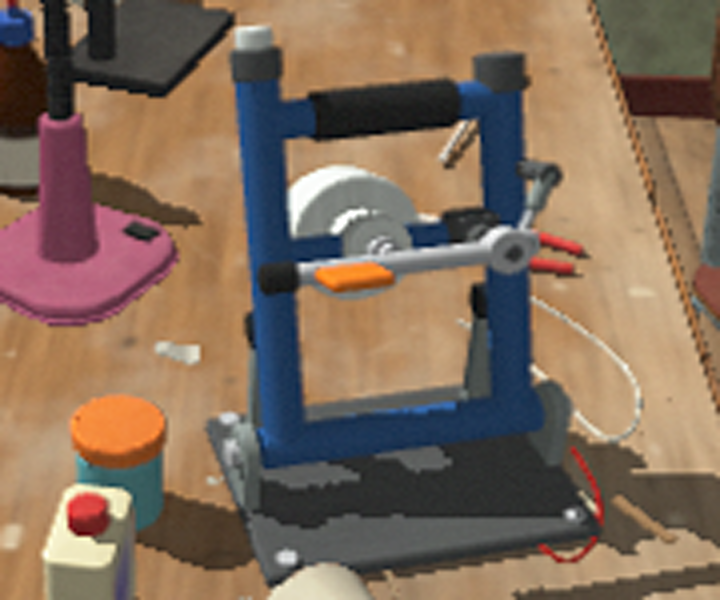

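View pics/t0z.png

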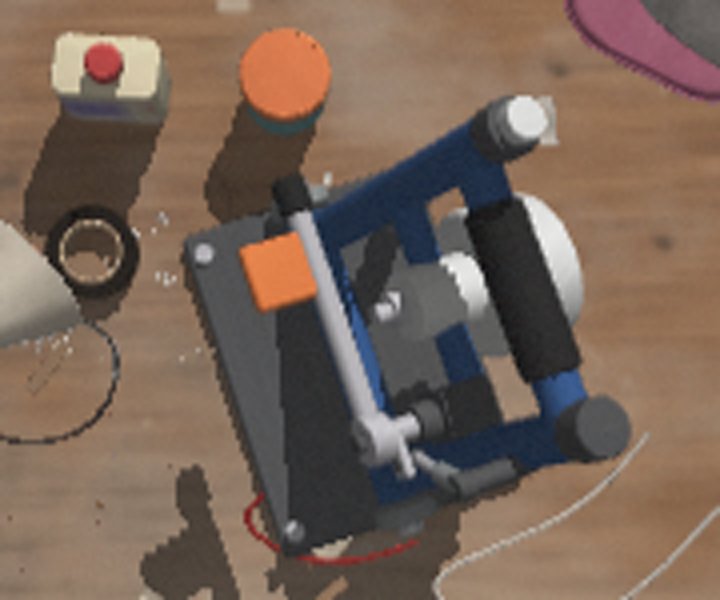

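```bash
cat > h.py <<'E'
import numpy as np,cv2
from workcell import r,cams
C={n:cams.calibration(n) for n in("side","top")}
def ray(n,p):
    c=C[n];d=np.array([(p[0]-c["cx"])/c["fx"],(p[1]-c["cy"])/c["fy"],1]);R=np.array(c["R"])
    d=R.T@d;return -R.T@np.array(c["t"]),d/np.linalg.norm(d)
def plane(n,p,z):
    o,d=ray(n,p);return o+d*(z-o[2])/d[2]
def tri(ps,pt):
    A=0;b=0;rs=[ray("side",ps),ray("top",pt)]
    for o,d in rs:
        P=np.eye(3)-np.outer(d,d);A=A+P;b=b+P@o
    X=np.linalg.solve(A,b)
    return X,[1000*np.linalg.norm((np.eye(3)-np.outer(d,d))@(X-o)) for o,d in rs]
def proj(n,X):
    c=C[n];v=np.array(c["R"])@X+np.array(c["t"]);return np.array([c["fx"]*v[0]/v[2]+c["cx"],c["fy"]*v[1]/v[2]+c["cy"]])
def snap(n,name):
    im=cams.grab_frame(n);cv2.imwrite(f"pics/{name}.png",im);return im
E
python3 - <<'E'
from h import *
np.set_printoptions(precision=4,suppress=True)
S=lambda x,y:(215+x/4-.4,115+y/3.75-.4)
T=lambda x,y:(190+x/4-.4,165+y/4-.4)
def mask(f,box):
    im=cv2.imread(f);h=cv2.cvtColor(im,cv2.COLOR_BGR2HSV);m=cv2.inRange(h,(5,150,120),(20,255,255))
    x0,y0,x1,y1=box;k=np.zeros_like(m);k[y0:y1,x0:x1]=m[y0:y1,x0:x1];M=cv2.moments(k,True)
    return np.array([M["m10"]/M["m00"],M["m01"]/M["m00"]]),M["m00"]
ps,_=mask("pics/side0.png",(285,170,325,200));pt,_=mask("pics/top0.png",(245,220,272,245))
print("pad",ps,pt,tri(ps,pt))
for n,a,b in [("gripL",S(314,115),T(489,210)),("gripR",S(458,105),T(560,372)),("foot",S(278,277),T(292,195)),("pivot",S(510,250),T(375,435)),
 ("scrA",S(287,557),T(204,254)),("scrB",S(572,515),T(292,531)),("scrC",S(229,418),T(318,192))]:
    X,e=tri(a,b);print(n,X,np.round(e,1))
p0,p1=[plane("top",T(*q),.012) for q in((204,254),(292,531))];print(p0,p1)
# obstacles
print("jar",plane("top",T(285,73),.07),"can",plane("top",T(104,63),.1),"tape",plane("top",T(92,252),.019))
E
```

```text
pad [303.2018 188.4862] [259.0512 232.5394] (array([0.4659, 0.246 , 0.1863]), [np.float64(0.2575040083277123), np.float64(0.25750400832782183)])
gripL [0.4897 0.145  0.2305] [0.6 0.6]
gripR [0.4112 0.1152 0.2249] [1.8 1.8]
foot [0.5052 0.238  0.1785] [0.2 0.2]
pivot [0.3834 0.2002 0.1782] [1.4 1.4]
scrA [0.4919 0.292  0.0141] [0.5 0.5]
scrB [0.329  0.2424 0.0137] [1.2 1.2]
scrC [0.5256 0.2225 0.0599] [3.8 3.8]
[0.4916 0.2921 0.012 ] [0.3277 0.2426 0.012 ]
jar [0.5907 0.2403 0.07  ] can [0.5928 0.3427 0.1   ] tape [0.4936 0.3596 0.019 ]
```

```bash
python3 - <<'E'
from h import *
np.set_printoptions(precision=4,suppress=True)
for n,a,b in [("whitelampTip",(303,273),(190,232)),("whitelampRim",(276,288),(204,240)),("greylamp head",(240,42),(415,105)),("greylamp rim",(283,72),(405,185))]:
    print(n,*tri(a,b))
ang=np.array([np.arctan2(.0495,.1639),np.arctan2(.0378,.1218),np.arctan2(.0298,.0785)]);print(ang)
yaw=.303;ex=np.array([np.cos(yaw),np.sin(yaw),0]);ey=np.array([-np.sin(yaw),np.cos(yaw),0])
g=np.array([.4505,.1301,.2277]);O=g+.0779*ey;O[2]=0;print("O",O)
for w in [(.3834,.2002),(.5052,.238),(.4659,.246),(.4916,.2921),(.3277,.2426),(.5907,.2403),(.5928,.3427)]:
    d=np.array([*w,0])-O;print(d@ex,d@ey)
E
```

```text
whitelampTip [0.4695 0.4005 0.1027] [np.float64(7.332186697765649), np.float64(7.332186697765654)]
whitelampRim [0.4878 0.3783 0.0262] [np.float64(24.12133116357944), np.float64(24.121331163579413)]
greylamp head [0.6266 0.0052 0.4128] [np.float64(7.1663000178806024), np.float64(7.166300017880395)]
greylamp rim [0.5228 0.0066 0.3459] [np.float64(1.6750918138795248), np.float64(1.6750918138794426)]
[0.2933 0.3009 0.3628]
O [0.4273 0.2045 0.    ]
-0.04312652160083998 0.009028264302310114
0.08440390477279569 0.008763030521121507
0.04928127053731157 0.02812512142991542
0.08756606630922933 0.0644565735437871
-0.08363762424139753 0.0661167969760986
0.1666952914368657 -0.014553651938107629
0.19925423917734972 0.08255497240614117
```

Call:
{"name": "move_arm", "arguments": {"targets": "-1 0 0 0.15 0 0 0; -1 0 0 0.15 0 0 0; -1 0.1 -0.15 0.15 0 0 -0.3; -1 0.1 -0.15 0.15 0 0 -0.3; -1 0.1 -0.15 0.15 0 0 -0.3", "newtons": 20}}

```text
t: 0.52
position: [0.2757, 0.5396, 0.3467]
orientation: [[-0.77, 0.638, 0.0], [0.638, 0.77, 0.0], [0.0, 0.0, -1.0]]
contact_force: [0.8, 0.4, -0.8]
width: 0.705
```

Call:
{"name": "move_arm", "arguments": {"targets": "-1 0.25 -0.38 0 0 0 -0.313; -1 0.25 -0.38 0 0 0 -0.313; -1 0.25 -0.38 0 0 0 -0.313; -1 0.25 -0.38 0 0 0 -0.313; -1 0.25 -0.38 0 0 0 -0.313"}}

```text
t: 0.93
position: [0.3905, 0.3645, 0.346]
orientation: [[-0.378, 0.926, -0.0], [0.926, 0.378, -0.0], [-0.0, -0.0, -1.0]]
contact_force: [0.1, 0.5, -0.5]
width: 0.324
```

Call:
{"name": "move_arm", "arguments": {"targets": "-1 0 0 0 0 0 0"}}

```text
t: 1.02
position: [0.3958, 0.3576, 0.3466]
orientation: [[-0.368, 0.93, 0.003], [0.93, 0.368, -0.004], [-0.005, 0.001, -1.0]]
contact_force: [0.4, -0.6, -0.2]
width: 0.251
```

Call:
{"name": "move_arm", "arguments": {"targets": "-1 0.102 -0.153 -0.13 0 0 -0.052; -1 0.102 -0.153 -0.13 0 0 -0.052; -1 0.102 -0.153 -0.13 0 0 -0.052; -1 0.102 -0.153 -0.13 0 0 -0.052; -1 0.102 -0.153 -0.13 0 0 -0.052"}}

```text
t: 1.43
position: [0.4674, 0.2436, 0.2444]
orientation: [[-0.295, 0.955, -0.005], [0.955, 0.295, -0.008], [-0.006, -0.007, -1.0]]
contact_force: [-1.0, -0.2, -0.1]
width: 0.011
```

```bash
python3 - <<'E'
from h import *
np.set_printoptions(precision=4,suppress=True)
a=snap("side","s1");b=snap("top","t1")
cv2.imwrite("pics/z1.png",np.hstack([cv2.resize(a[80:230,240:380],(395,423)),cv2.resize(b[165:315,190:330],(395,423))]))
print(r.observe()["position"],r.observe()["width"])
E
```

```text
[0.4664 0.25   0.2474] 0.004452700935395691
```

View pics/z1.png

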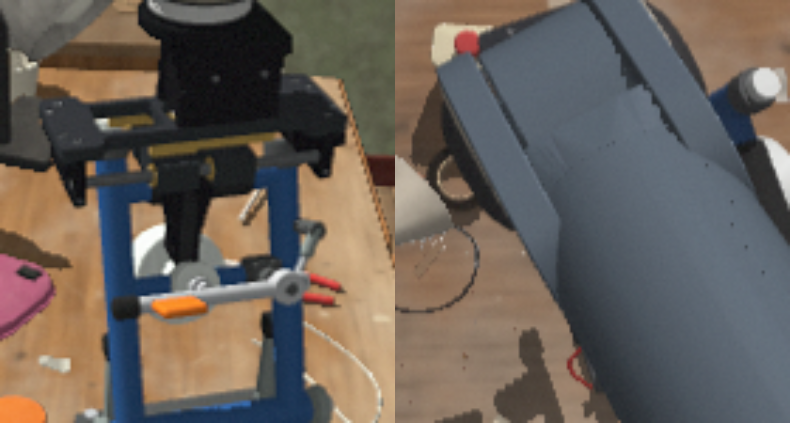

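Call:
{"name": "move_arm", "arguments": {"targets": "-1 0.008 -0.009 -0.043 0 0 0; -1 0.008 -0.009 -0.043 0 0 0; -1 0.008 -0.009 -0.043 0 0 0; -1 0.008 -0.009 -0.043 0 0 0"}}

```text
t: 1.87
position: [0.4723, 0.2468, 0.2177]
orientation: [[-0.307, 0.952, 0.001], [0.952, 0.307, 0.001], [0.001, 0.001, -1.0]]
contact_force: [0.2, -0.0, 1.0]
width: 0.002
```

```bash
python3 - <<'E'
import numpy as np
O=np.array([.4275,.2047]);yaw=.295;ex=np.array([np.cos(yaw),np.sin(yaw)]);ey=np.array([-np.sin(yaw),np.cos(yaw)])
cur=np.array([.4723,.2468,.2177])
for th in np.arange(0,1.41,.1):
    s,c=np.sin(th),np.cos(th)
    x=-45+84*c+4*s+15;z=120-84*s+4*c;y=88
    yp=y*.921-z*.389-9.5;zz=45+y*.389+z*.921
    P=np.append(O+(x*ex+yp*ey)/1000,zz/1000+.014)
    print(round(th,1),P.round(4),((P-cur)/.75).round(3))
E
```

```text
0.0 [0.4724 0.2427 0.2074] [ 0.    -0.005 -0.014]
0.1 [0.4714 0.2458 0.1997] [-0.001 -0.001 -0.024]
0.2 [0.4697 0.2487 0.192 ] [-0.004  0.003 -0.034]
0.3 [0.4671 0.2513 0.1844] [-0.007  0.006 -0.044]
0.4 [0.4638 0.2535 0.177 ] [-0.011  0.009 -0.054]
0.5 [0.4598 0.2554 0.1699] [-0.017  0.012 -0.064]
0.6 [0.4551 0.257  0.1631] [-0.023  0.014 -0.073]
0.7 [0.4497 0.2582 0.1567] [-0.03   0.015 -0.081]
0.8 [0.4438 0.259  0.1508] [-0.038  0.016 -0.089]
0.9 [0.4374 0.2594 0.1454] [-0.047  0.017 -0.096]
1.0 [0.4305 0.2594 0.1406] [-0.056  0.017 -0.103]
1.1 [0.4232 0.2591 0.1365] [-0.066  0.016 -0.108]
1.2 [0.4156 0.2583 0.133 ] [-0.076  0.015 -0.113]
1.3 [0.4077 0.2572 0.1302] [-0.086  0.014 -0.117]
1.4 [0.3997 0.2556 0.1281] [-0.097  0.012 -0.119]
```

Call:
{"name": "move_arm", "arguments": {"targets": "-1 0 -0.005 -0.014 0 0 0; -1 -0.001 -0.001 -0.024 0 0 0; -1 -0.004 0.003 -0.034 0 0 0; -1 -0.007 0.006 -0.044 0 0 0; -1 -0.007 0.006 -0.044 0 0 0"}}

```text
t: 2.28
position: [0.466, 0.2502, 0.182]
orientation: [[-0.306, 0.952, -0.002], [0.952, 0.306, -0.001], [-0.0, -0.002, -1.0]]
contact_force: [1.2, 0.5, 1.5]
width: 0.003
```

```bash
python3 - <<'E'
from h import *
a=snap("side","s2")
cv2.imwrite("pics/z2.png",cv2.resize(a[80:280,220:390],None,fx=3,fy=3))
o=r.observe();print(o["position"],o["contact_force"])
E
```

```text
[0.46636748 0.24997779 0.18258599] [0.41609343 0.09784824 0.90310781]
```

View pics/z2.png

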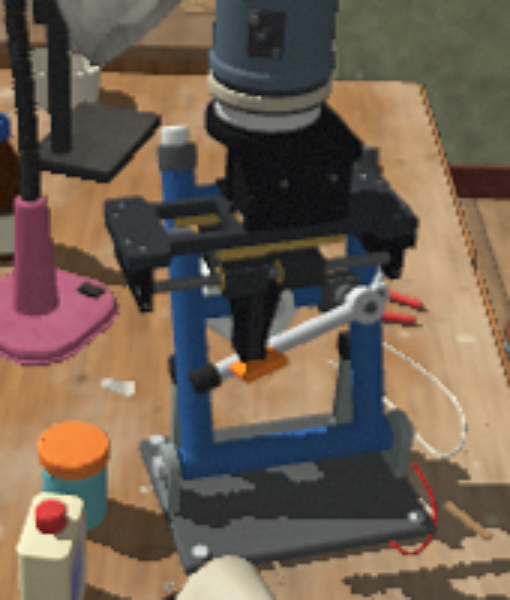

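```bash
python3 - <<'E'
import numpy as np
O=np.array([.4275,.2047]);yaw=.295;ex=np.array([np.cos(yaw),np.sin(yaw)]);ey=np.array([-np.sin(yaw),np.cos(yaw)])
base=np.array([.4671,.2513,.1844])
for th in np.arange(.3,1.31,.1):
    s,c=np.sin(th),np.cos(th);p=.7*(th-.3);sp,cp=np.sin(p),np.cos(p)
    cx=-45+84*c+4*s;z=120-84*s+4*c;y=88
    yp=y*.921-z*.389-9.5;zz=45+y*.389+z*.921
    x=cx+15*cp+14*sp; zt=zz-15*sp+14*cp
    P=np.append(O+(x*ex+yp*ey)/1000,zt/1000)
    print(round(th,1),P.round(4),((P-base)/.75).round(3),(p*ey/(np.pi/2)).round(3))
E
```

```text
0.3 [0.4671 0.2513 0.1844] [ 0. -0.  0.] [-0.  0.]
0.4 [0.4647 0.2538 0.1759] [-0.003  0.003 -0.011] [-0.013  0.043]
0.5 [0.4615 0.256  0.1677] [-0.007  0.006 -0.022] [-0.026  0.085]
0.6 [0.4575 0.2578 0.1597] [-0.013  0.009 -0.033] [-0.039  0.128]
0.7 [0.4529 0.2592 0.152 ] [-0.019  0.01  -0.043] [-0.052  0.171]
0.8 [0.4475 0.2601 0.1448] [-0.026  0.012 -0.053] [-0.065  0.213]
0.9 [0.4416 0.2607 0.1381] [-0.034  0.013 -0.062] [-0.078  0.256]
1.0 [0.4351 0.2609 0.1319] [-0.043  0.013 -0.07 ] [-0.091  0.298]
1.1 [0.4281 0.2606 0.1264] [-0.052  0.012 -0.077] [-0.104  0.341]
1.2 [0.4207 0.2599 0.1215] [-0.062  0.011 -0.084] [-0.117  0.384]
1.3 [0.413  0.2587 0.1172] [-0.072  0.01  -0.09 ] [-0.13   0.426]
```

Call:
{"name": "move_arm", "arguments": {"targets": "-1 -0.003 0.003 -0.011 -0.013 0.043 0; -1 -0.007 0.006 -0.022 -0.026 0.085 0; -1 -0.013 0.009 -0.033 -0.039 0.128 0; -1 -0.019 0.01 -0.043 -0.052 0.171 0; -1 -0.019 0.01 -0.043 -0.052 0.171 0"}}

```text
t: 2.75
position: [0.4528, 0.2574, 0.1491]
orientation: [[-0.305, 0.914, -0.269], [0.953, 0.293, -0.083], [0.003, -0.282, -0.96]]
contact_force: [0.9, -0.7, -0.4]
width: 0.005
```

```bash
python3 - <<'E'
from h import *
a=snap("side","s3")
cv2.imwrite("pics/z3.png",cv2.resize(a[80:280,220:390],None,fx=3,fy=3))
o=r.observe();print(o["position"],o["orientation"],o["contact_force"])
E
```

```text
[0.452812   0.25704378 0.14984952] [[-0.304154    0.91456939 -0.26655802]
 [ 0.95261825  0.29287508 -0.08211373]
 [ 0.0029695  -0.27890325 -0.96031461]] [ 0.21709201 -0.49832496 -0.20607069]
```

View pics/z3.png

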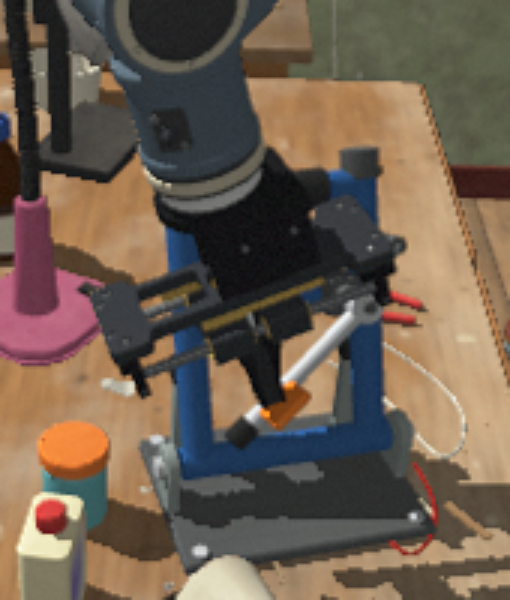

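Call:
{"name": "move_arm", "arguments": {"targets": "-1 -0.007 0.002 -0.01 -0.013 0.043 0; -1 -0.015 0.003 -0.019 -0.026 0.085 0; -1 -0.024 0.003 -0.027 -0.039 0.128 0; -1 -0.033 0.002 -0.034 -0.052 0.17 0; -1 -0.038 0.002 -0.037 -0.052 0.17 0"}}

```text
t: 3.22
position: [0.4242, 0.2583, 0.1221]
orientation: [[-0.302, 0.806, -0.509], [0.953, 0.259, -0.156], [0.006, -0.533, -0.846]]
contact_force: [-0.8, -0.1, -0.9]
width: 0.004
```

```bash
python3 - <<'E'
from h import *
a=snap("side","s4")
cv2.imwrite("pics/z4.png",cv2.resize(a[80:280,220:390],None,fx=3,fy=3))
o=r.observe();print(o["position"],o["orientation"],o["contact_force"])
E
```

```text
[0.42315261 0.2581933  0.12241299] [[-0.30290797  0.80582266 -0.50881883]
 [ 0.952998    0.25972928 -0.15599845]
 [ 0.00644806 -0.5321565  -0.84662145]] [-0.72925149 -0.10222193  0.04135809]
```

View pics/z4.png

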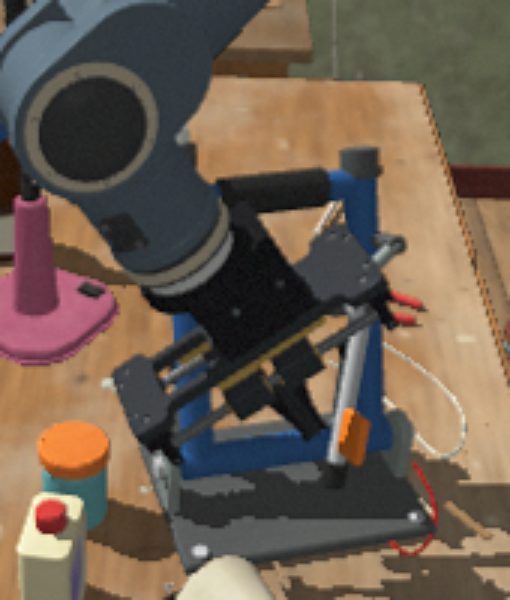

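Call:
{"name": "move_arm", "arguments": {"targets": "-1 0.04 0.03 0.03 0 0 0; -1 0.05 0.04 0.06 0 0 0; -1 0.06 0.05 0.12 0.052 -0.17 0; -1 0.06 0.05 0.12 0.052 -0.17 0"}}

```text
t: 3.6
position: [0.474, 0.2987, 0.2174]
orientation: [[-0.304, 0.911, -0.278], [0.953, 0.293, -0.082], [0.006, -0.29, -0.957]]
contact_force: [0.2, 0.3, 1.8]
width: 0.006
```

```bash
python3 - <<'E'
from h import *
a=snap("side","s5")
cv2.imwrite("pics/z5.png",cv2.resize(a[80:280,220:390],None,fx=3,fy=3))
o=r.observe();print(o["position"],o["orientation"],o["contact_force"])
E
```

```text
[0.46994019 0.2974482  0.21972085] [[-0.30529693  0.9114976  -0.27561915]
 [ 0.95221405  0.29497147 -0.07924793]
 [ 0.00906548 -0.28664258 -0.9579947 ]] [-4.85297849 -2.64434279  1.00080684]
```

View pics/z5.png

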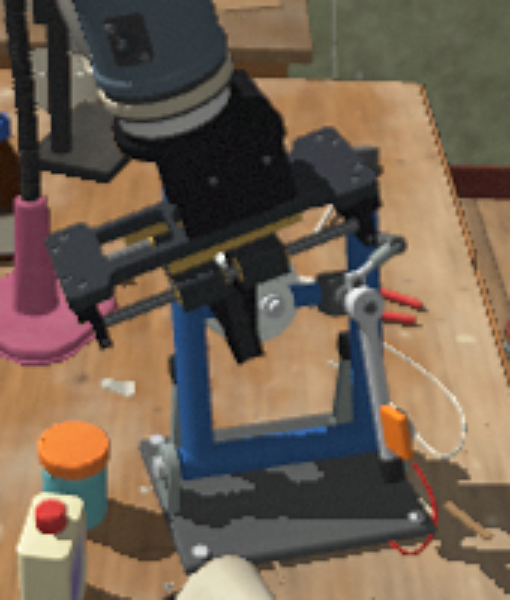

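```bash
python3 - <<'E'
from h import *
np.set_printoptions(precision=4,suppress=True)
O=np.array([.4275,.2047,0]);yaw=.295;ex=np.array([np.cos(yaw),np.sin(yaw),0]);ey=np.array([-np.sin(yaw),np.cos(yaw),0])
for p in [(357,165),(358,180),(372,190),(390,193)]:
  for z in(.25,.3,.35):
    X=plane("top",p,z);print(p,z,X,"x'y'",(X-O)@ex,(X-O)@ey,proj("side",X))
print(r.observe()["joint_positions"])
b=cv2.imread("pics/top0.png");cv2.imwrite("pics/lz.png",np.hstack([cv2.resize(b[90:210,320:440],(480,480)),cv2.resize(cv2.imread("pics/side0.png")[20:120,215:295],(300,480))]))
E
```

```text
(357, 165) 0.25 [0.5834 0.0584 0.25  ] x'y' 0.10663289522965103 -0.1853234667049897 [254.4579 118.6907]
(357, 165) 0.3 [0.5712 0.0703 0.3   ] x'y' 0.09838222735642924 -0.17033425580076725 [259.2711 100.7943]
(357, 165) 0.35 [0.5589 0.0823 0.35  ] x'y' 0.09013155948320752 -0.15534504489654488 [264.5279  81.2481]
(358, 180) 0.25 [0.5545 0.0584 0.25  ] x'y' 0.07903178187816723 -0.1768760514719471 [266.6431 119.1305]
(358, 180) 0.3 [0.5442 0.0704 0.3   ] x'y' 0.07260728164441148 -0.16244574542562912 [271.1611 101.1845]
(358, 180) 0.35 [0.5339 0.0823 0.35  ] x'y' 0.06618278141065596 -0.1480154393793112 [276.095   81.5865]
(372, 190) 0.25 [0.5349 0.0339 0.25  ] x'y' 0.053135035438919016 -0.1946202749985797 [275.4455 115.0161]
(372, 190) 0.3 [0.5259 0.0475 0.3   ] x'y' 0.04842393711444802 -0.1790159609918166 [279.6627  97.5056]
(372, 190) 0.35 [0.5168 0.0611 0.35  ] x'y' 0.043712838789977004 -0.1634116469850535 [284.2729  78.364 ]
(390, 193) 0.25 [0.5285 0.0013 0.25  ] x'y' 0.03748872547885172 -0.22392453702959278 [278.6767 109.5161]
(390, 193) 0.3 [0.5199 0.0171 0.3   ] x'y' 0.03381283122612499 -0.20638137025489972 [282.7089  92.5839]
(390, 193) 0.35 [0.5112 0.0328 0.35  ] x'y' 0.030136936973398233 -0.18883820348020675 [287.1227  74.0496]
[-0.7978  0.4415  0.2834  1.6709 -0.1943  1.3351 -0.1385]
```

View pics/lz.png

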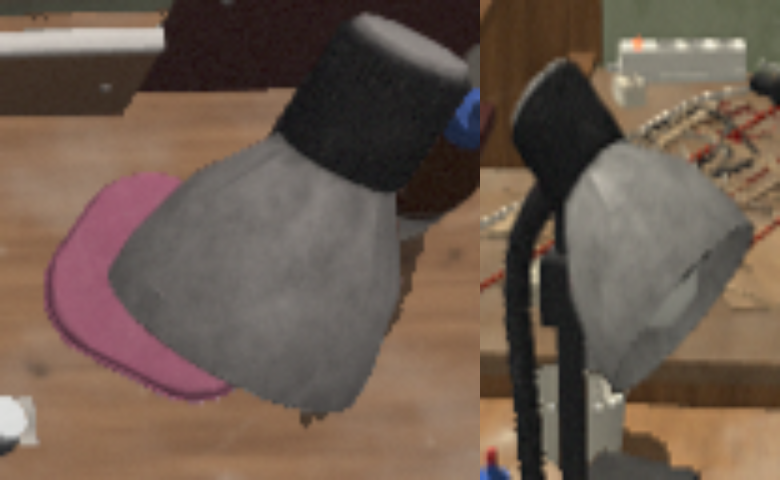

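```bash
python3 - <<'E'
from h import *
np.set_printoptions(precision=4,suppress=True)
O=np.array([.4275,.2047,0]);yaw=.295;ex=np.array([np.cos(yaw),np.sin(yaw),0]);ey=np.array([-np.sin(yaw),np.cos(yaw),0])
for a,b in [((252,101),(347.5,157)),((287.5,67),(401,192.5)),((287.5,67),(407,192)),((270,88),(372,180))]:
    X,e=tri(a,b);print(X,e[0],(X-O)@ex,(X-O)@ey)
E
```

```text
[0.5853 0.0872 0.3058] 0.7434669591676685 0.1168481970847408 -0.15831623289331404
[0.5105 0.019  0.3613] 0.7608904407758696 0.025383842985132195 -0.20178453011346761
[0.5111 0.0085 0.3579] 0.2246028901106226 0.022905426976318317 -0.212050354848625
[0.5437 0.052  0.3226] 4.704100878880433 0.06680628017484211 -0.17993187067101135
```

```bash
cat > tgt.py <<'E'
from h import *
from scipy.spatial.transform import Rotation as Ro
np.set_printoptions(precision=4,suppress=True)
O=np.array([.4275,.2047,0]);yaw=.295;ex=np.array([np.cos(yaw),np.sin(yaw),0]);ey=np.array([-np.sin(yaw),np.cos(yaw),0]);ez=np.array([0,0,1.])
def to(P,al):
    o=r.observe();z=-np.sin(al)*ey-np.cos(al)*ez;y=np.cos(al)*ey-np.sin(al)*ez
    Rt=np.column_stack([np.cross(y,z),y,z]);v=Ro.from_matrix(Rt@o["orientation"].T).as_rotvec()
    print("pos",o["position"],"t",o["t"],"F",o["contact_force"],"w",o["width"])
    print("shift",((np.array(P)-o["position"])/.75).round(4),"turn",(v/(np.pi/2)).round(3))
E
python3 -c "
from tgt import *
to([.45,.28,.38],.35)"
```

```text
pos [0.4699 0.2974 0.2197] t 3.65 F [-4.853  -2.6443  1.0008] w 0.0021654931757078334
shift [-0.0266 -0.0233  0.2137] turn [-0.04   0.014  0.99 ]
```

Call:
{"name": "move_arm", "arguments": {"targets": "0.4 -0.027 -0.023 0.21 0 0 0; 0.4 -0.027 -0.023 0.21 0 0 0; 0.4 -0.027 -0.023 0.21 0 0 0; 0.4 -0.027 -0.023 0.21 -0.01 0 0.25; 0.4 -0.027 -0.023 0.21 -0.02 0.01 0.5"}}

```text
t: 4.07
position: [0.4506, 0.2777, 0.3797]
orientation: [[-0.533, 0.808, -0.25], [0.846, 0.508, -0.16], [-0.002, -0.297, -0.955]]
contact_force: [0.2, -0.5, -0.3]
width: 0.297
```

```bash
python3 -c "
from tgt import *
to([.45,.28,.38],.35); print(r.observe()['joint_positions'])"
```

```text
pos [0.4506 0.2777 0.3797] t 4.0667 F [ 0.2487 -0.4827 -0.3302] w 0.2973157829697397
shift [-0.0008  0.0031  0.0004] turn [-0.031  0.013  0.83 ]
[-0.8217  0.296   0.2642  1.5055 -0.0728  1.6519  0.0098]
```

Call:
{"name": "move_arm", "arguments": {"targets": "0.4 0 0 0 -0.03 0.013 0.83; 0.4 0 0 0 -0.03 0.013 0.83; 0.4 0 0 0 -0.03 0.013 0.83; 0.4 0 0 0 -0.03 0.013 0.83; 0.4 0 0 0 -0.03 0.013 0.83"}}

```text
t: 4.48
position: [0.4485, 0.2783, 0.3716]
orientation: [[-0.928, 0.354, -0.114], [0.372, 0.874, -0.312], [-0.011, -0.332, -0.943]]
contact_force: [0.1, 0.4, -0.2]
width: 0.659
```

```bash
python3 -c "
from tgt import *
to([.45,.28,.38],.35); print(r.observe()['joint_positions'])"
```

```text
pos [0.4485 0.2783 0.3716] t 4.4833 F [ 0.1483  0.3694 -0.2123] w 0.6593018045195903
shift [0.002  0.0022 0.0111] turn [-0.007  0.008  0.43 ]
[-0.8453  0.2828  0.1554  1.5411  0.1263  1.6147  0.4853]
```

Continue turning while moving to the hover (TCP ≈ 0.431, 0.158, 0.317).

Call:
{"name": "move_arm", "arguments": {"targets": "0.4 0 0 0 -0.007 0.008 0.43; 0.4 0 0 0 -0.007 0.008 0.43; 0.4 0 0 0 -0.007 0.008 0.43; 0.4 0 0 0 -0.007 0.008 0.43; 0.4 0 0 0 -0.007 0.008 0.43"}}

```text
t: 4.9
position: [0.4484, 0.2784, 0.3716]
orientation: [[-0.97, -0.227, 0.084], [-0.242, 0.911, -0.333], [-0.001, -0.343, -0.939]]
contact_force: [-1.0, -0.3, 0.3]
width: 0.696
```

```bash
python3 -c "
from tgt import *
to([.4314,.158,.317],.35); print(r.observe()['joint_positions'])"
```

```text
pos [0.4484 0.2784 0.3716] t 4.9 F [-0.9669 -0.2506  0.2883] w 0.6960446221828723
shift [-0.0226 -0.1606 -0.0728] turn [-0.     0.001  0.032]
[-0.851   0.2102  0.057   1.634   0.2865  1.4885  0.9699]
```

Call:
{"name": "move_arm", "arguments": {"targets": "0.4 -0.023 -0.16 -0.07 0 0 0.032; 0.4 -0.023 -0.16 -0.07 0 0 0.032; 0.4 -0.023 -0.16 -0.07 0 0 0.032; 0.4 -0.023 -0.16 -0.07 0 0 0.032; 0.4 -0.023 -0.16 -0.07 0 0 0.032"}}

```text
t: 5.32
position: [0.4302, 0.1548, 0.3182]
orientation: [[-0.96, -0.263, 0.095], [-0.279, 0.902, -0.33], [0.001, -0.344, -0.939]]
contact_force: [1.0, 0.5, 0.2]
width: 0.704
```

```bash
python3 -c "
from tgt import *
a=snap('side','s6');b=snap('top','t6')
cv2.imwrite('pics/z6.png',np.hstack([cv2.resize(a[40:260,220:390],(392,507)),cv2.resize(b[130:320,190:340],(400,507))]))
to([.4414,.1256,.2233],.35)"
```

```text
pos [0.4318 0.1594 0.3195] t 5.4167 F [-0.4082  0.4171  0.1645] w 0.7001972643187461
shift [ 0.0128 -0.0451 -0.1282] turn [-0.001  0.001  0.004]
```

View pics/z6.png

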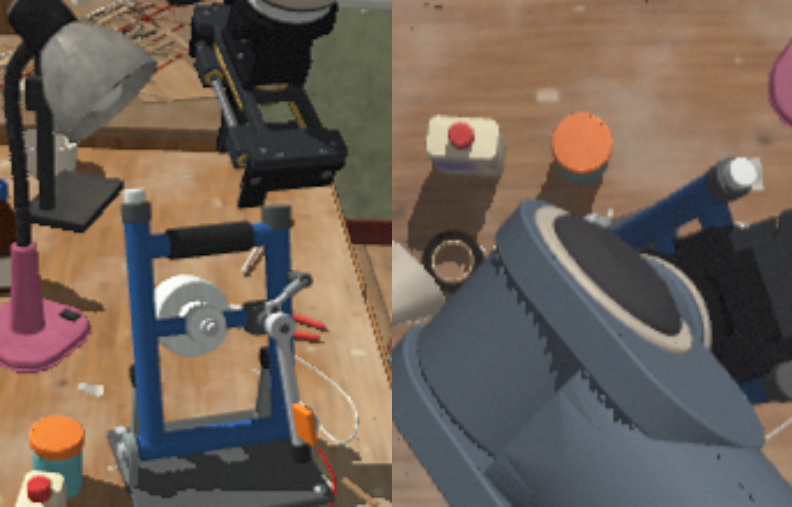

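```bash
python3 -c "
from tgt import *
f=lambda p:((p[0]-220)*392/170,(p[1]-40)*507/220)
print(f(proj('side',np.array([.4318,.1594,.3195]))),f(proj('side',np.array([.4505,.1301,.2277]))),f(proj('side',np.array([.4414,.1256,.2233]))))
a=cv2.imread('pics/s6.png');cv2.imwrite('pics/z7.png',cv2.resize(a[40:190,250:390],None,fx=4,fy=4))"
```

```text
(np.float64(240.22732778492602), np.float64(164.07514352424576)) (np.float64(209.8837748427439), np.float64(239.37906766356173)) (np.float64(218.82572132076876), np.float64(241.52205051389294))
```

View pics/z7.png

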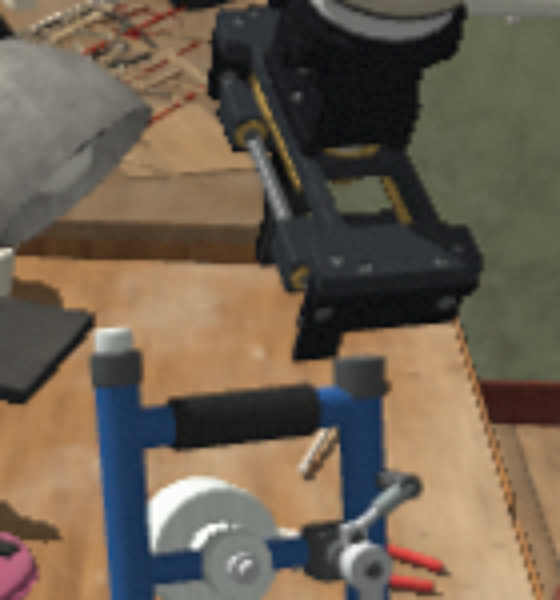

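Call:
{"name": "move_arm", "arguments": {"targets": "0.4 0.005 -0.018 -0.05 0 0 0; 0.4 0.009 -0.03 -0.085 0 0 0; 0.4 0.011 -0.038 -0.11 0 0 0; 0.4 0.013 -0.045 -0.128 0 0 0; 0.4 0.013 -0.045 -0.128 0 0 0"}}

```text
t: 5.83
position: [0.441, 0.1253, 0.2207]
orientation: [[-0.959, -0.269, 0.095], [-0.285, 0.9, -0.331], [0.004, -0.345, -0.939]]
contact_force: [-0.2, -1.0, -0.5]
width: 0.696
```

```bash
python3 -c "
from tgt import *
a=snap('side','s8')
cv2.imwrite('pics/z8.png',cv2.resize(a[40:190,250:390],None,fx=4,fy=4))
to([.4414,.1256,.2233],.35)"
```

```text
pos [0.4417 0.1262 0.2222] t 5.8833 F [ 0.6976  0.8748 -0.2501] w 0.6977852130335942
shift [-0.0004 -0.0008  0.0015] turn [ 0.001 -0.001  0.004]
```

View pics/z8.png

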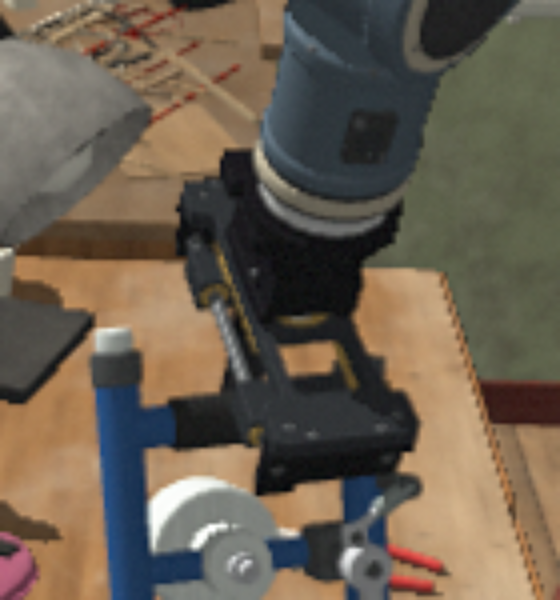

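Call:
{"name": "move_arm", "arguments": {"targets": "-1 0 0 0 0 0 0; -1 0 0 0 0 0 0; -1 0 0 0 0 0 0; -1 0 0 0 0 0 0; -1 0 0 0 0 0 0", "newtons": 15}}

```text
t: 6.3
position: [0.4419, 0.1255, 0.2231]
orientation: [[-0.959, -0.267, 0.098], [-0.284, 0.901, -0.329], [-0.001, -0.343, -0.939]]
contact_force: [0.1, 0.9, 0.6]
width: 0.408
```

Call:
{"name": "move_arm", "arguments": {"targets": "-1 0 0 0 0 0 0; -1 0 0 0 0 0 0; -1 0 0 0 0 0 0"}}

```text
t: 6.55
position: [0.4417, 0.1259, 0.2227]
orientation: [[-0.959, -0.267, 0.098], [-0.285, 0.901, -0.328], [-0.0, -0.343, -0.939]]
contact_force: [-1.7, 2.6, 1.0]
width: 0.336
```

Call:
{"name": "move_arm", "arguments": {"targets": "-1 -0.0035 0.012 0.005 0 0 0; -1 -0.0073 0.024 0.0092 0 0 0; -1 -0.011 0.0364 0.0127 0 0 0; -1 -0.0148 0.0488 0.0157 0 0 0; -1 -0.0148 0.0488 0.0157 0 0 0", "newtons": 20}}

```text
t: 6.97
position: [0.431, 0.1604, 0.236]
orientation: [[-0.959, -0.267, 0.098], [-0.284, 0.898, -0.335], [0.001, -0.349, -0.937]]
contact_force: [-0.2, -5.7, 7.0]
width: 0.338
```

```bash
python3 -c "
from tgt import *
a=snap('side','s9')
cv2.imwrite('pics/z9.png',cv2.resize(a[80:280,220:390],None,fx=3,fy=3))
to([.4191,.2002,.239],.35)"
```

```text
pos [0.4312 0.1598 0.2359] t 7.0167 F [ 1.2    -5.3213  7.3026] w 0.3375828812756254
shift [-0.0162  0.0539  0.0042] turn [0.004 0.001 0.005]
```

View pics/z9.png

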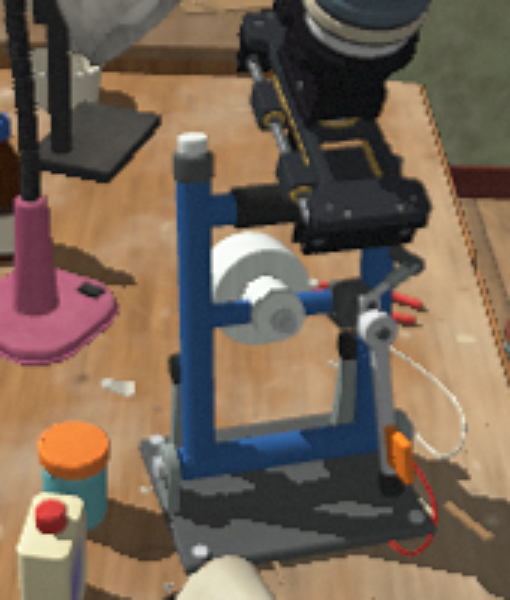

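Call:
{"name": "move_arm", "arguments": {"targets": "-1 -0.004 0.013 0.0015 0 0 0; -1 -0.008 0.026 0.003 0 0 0; -1 -0.012 0.039 0.004 0 0 0; -1 -0.0155 0.051 0.0045 0 0 0; -1 -0.0155 0.051 0.0045 0 0 0"}}

```text
t: 7.43
position: [0.4188, 0.2009, 0.2385]
orientation: [[-0.958, -0.268, 0.098], [-0.286, 0.899, -0.331], [0.0, -0.345, -0.939]]
contact_force: [-0.5, -2.6, 6.6]
width: 0.334
```

Call:
{"name": "move_arm", "arguments": {"targets": "-1 0 0 0 0 0 0; -1 0 0 0 0 0 0; -1 0 0 0 0 0 0"}}

```text
t: 7.68
position: [0.4192, 0.1996, 0.2384]
orientation: [[-0.959, -0.267, 0.098], [-0.284, 0.9, -0.331], [0.0, -0.345, -0.939]]
contact_force: [-0.8, -1.7, 5.9]
width: 0.337
```

```bash
python3 -c "
from tgt import *
a=snap('side','s10');b=snap('top','t10')
cv2.imwrite('pics/z10.png',cv2.resize(a[80:280,220:390],None,fx=3,fy=3))
cv2.imwrite('pics/tz10.png',cv2.resize(b[130:320,190:340],None,fx=3,fy=3))
to([.4191,.2002,.239],.35)"
```

```text
pos [0.4192 0.1996 0.2385] t 7.7833 F [-0.6536 -1.5966  6.5004] w 0.33552134524953164
shift [-0.0001  0.0008  0.0007] turn [0.001 0.    0.005]
```

View pics/z10.png

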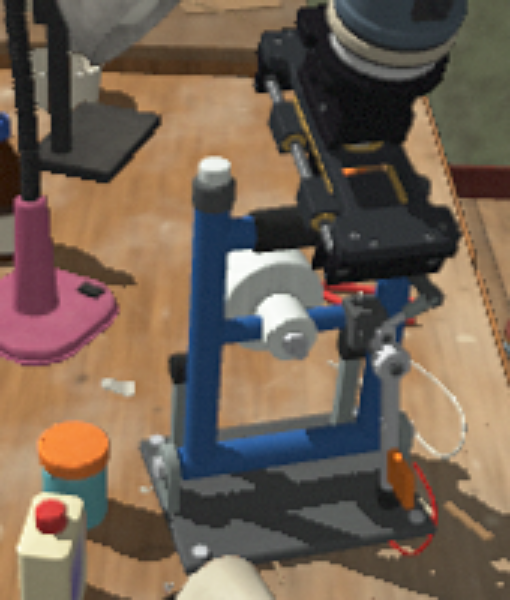

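View pics/tz10.png

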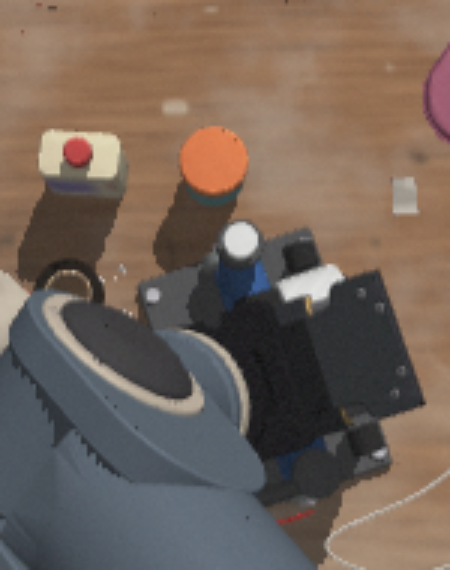

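```bash
python3 -c "
from tgt import *
def cap(f,box):
    im=cv2.imread(f);h=cv2.cvtColor(im,cv2.COLOR_BGR2HSV);m=cv2.inRange(h,(0,0,195),(180,40,255));x0,y0,x1,y1=box
    k=np.zeros_like(m);k[y0:y1,x0:x1]=m[y0:y1,x0:x1];M=cv2.moments(k,True);return M['m10']/M['m00'],M['m01']/M['m00'],M['m00']
a=cap('pics/s10.png',(280,128,302,145));b=cap('pics/t10.png',(260,200,282,220));print(a,b)
X,e=tri(a[:2],b[:2]);d=X-O;print(X,e,d@ex,d@ey,'tilt',np.arctan2(d@ey,X[2]-.045))
p0=(tri((297,131),(270,210)))
a=cap('pics/side0.png',(270,115,290,130));b=cap('pics/top0.png',(312,185,330,202));X,e=tri(a[:2],b[:2]);d=X-O;print('start',X,e,d@ex,d@ey,'tilt',np.arctan2(d@ey,X[2]-.045))
"
```

```text
(291.0, 134.30769230769232, 39.0) (269.8888888888889, 209.38888888888889, 90.0)
[0.4966 0.2253 0.2984] [np.float64(0.4022807779257392), np.float64(0.4022807779258693)] 0.07209535903618682 -0.0003863059427743935 tilt -0.001524787053792235
start [0.5278 0.1314 0.2756] [np.float64(1.8825646298087975), np.float64(1.882564629808671)] 0.07466359638611987 -0.09929990469649198 tilt -0.406542408794341
```

```bash
python3 -c "
from workcell import r
print(r.close_job()); o=r.observe(); print(o['t'],o['position'],o['width'],o['contact_force'])"
```

```text
the job is handed in; nothing more can be done
None
the job is handed in; nothing more can be done
```

The job is handed in at about 7.8 s of the allowed 48 s, with the kickstand down and the gripper holding the frame upright. The hand-in gives no verdict.

**Kickstand:** I pressed the pad with the closed fingers and followed its arc past the spring's centre. The kickstand first stopped at about 1.3 rad, judged from the picture, probably against the gripper. Once I backed the tool away it went fully down, and the last picture still shows it there. I judged its angle by eye and did not measure it.

**Frame:** I pinched the rubber grip from above and swung it up along the hinge's arc.

**Last checks:**
- **Tilt:** measured from two views at the tube cap, it was about 0.00 rad. The same measure gave -0.41 rad at the start, where the lean was given as 0.40.
- **Grip:** the opening was about 29 mm on the 30 mm bar, with a 20 N grip command.
- **Motion:** the tool was at rest.
- **Force:** the wrist still read about 6.5 N upwards, from a small mismatch in the arc, and I left it as it was.
- **Jar, can and tape:** they looked unmoved in the last pictures, with the tape partly hidden by the arm. I did not measure their positions again.

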